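# Pry open the sample box and tip the ore chips in

### The arm

A 6-joint arm with a two-finger parallel gripper is mounted at the origin on the work surface. World frame = base frame: x ahead of the robot, y to its left, z up, the work surface at z = 0. Lengths are in m, angles in rad, forces in N, time in s.
With the tool pointing down it reaches from about 0.325 to 0.9 m from the base axis. Payload 6.1 kg.
Tool frame: the origin (TCP) lies midway between the tips of the shut fingers; the grasp point (between the pads) lies 19 mm behind it; x points along the fingers, y is the direction in which the jaws open and shut, and the axes are right-handed (so a half turn about x gives the same grasp; the last joint's range is limited). The gripper opens to 85 mm and grips with 20 to 120 N. Pads are 22 mm wide; open, the fingers measure 114 mm over their backs; the gripper's body (76 mm by 85 mm) begins 54 mm behind the grasp point. The pads swing forward as they close: fully open they stand 13 mm farther back than shut.
Start: joints at [1.039, 0.22, 1.526, -0, 1.395, -0.126], TCP at [0.247, 0.574, 0.231] pointing down, gripper open.
Joint ranges: [-2.98, 2.98], [-0.91, 2.08], [0.09, 2.57], [-1.24, 4.39], [0.2, 2.65], [-2.68, 2.68]. Speed limits (rad/s): [2.57, 2.57, 3.01, 3.14, 3.14, 3.14].

### API

Orientations are given as [roll, pitch, yaw] about the fixed x, y, z axes, in that order (R = Rz(yaw) Ry(pitch) Rx(roll)).
In Python, from plant import movep, move_l, set_joints, gripper_to, hold, inverse_kinematics, observe, get_image, get_calibration, Unreachable, job_done gives the robot as it stands. Calls block until the motion is done:
- movep(position, orientation): joint-space move of the TCP to a pose.
- move_l(position, feed=0.15, rotation=None, max_force=None): straight line of the TCP; rotation=None keeps the orientation; feed is the mean speed in m/s. With max_force (N) it stops when the force on the tool has changed by that much, and returns True; else False.
- set_joints(angles): joint-space move.
- gripper_to(opening, f_grip=None): finger opening in m; f_grip is the grip in N (None keeps the last); returns when the fingers have stopped.
- hold(seconds).
- inverse_kinematics(position, orientation): joint angles nearest the present ones, or None.
- observe(): the state.
- get_image(name): name is "scene" or "top"; returns (picture, depth): 420x560x3 uint8, red, green, blue; 420x560 float32, m along the optical axis (not along the pixel's ray), 0 where there is no reading.
- get_calibration(name): a dict with "intrinsics" (3x3 intrinsics, pixels), "dist_coeffs" ([k1, k2, p1, p2, k3] as OpenCV has them; the pictures are not rectified), "world_from_camera" (4x4, takes a point from camera to world coordinates). Camera axes: x right, y down, z forward; pixel columns grow to the right and rows downward; lengths in m; the calibration is good to about 2 mm. A picture is of the moment at which its call begins. get_calibration takes no time and is no camera call.
A pose or a line that the arm cannot do raises Unreachable and nothing moves.
- job_done(): hands the job in, once; it reports no verdict.
The state is a dict: "time_s": time; "q": joint angles; "joint_velocities": joint speeds; "joint_torque": joint torques, N m; "eef_pos": TCP position; "tcp_rot": TCP orientation; "ft_force": force on the tool from outside, world axes, zero at the start; "torque": the same for the moment, N m; "opening": finger opening in m.
Only numpy, scipy, OpenCV 4.12 (cv2) and the standard library are available. Lean on these libraries where they do the work, as an engineer would, in place of code of your own. Each camera call takes 0.05 s, during which the arm holds its last target.

### The job

Pack away the ore sample: with the pry blade, not with the fingers, lever open the hinged lid of the steel sample box, and lay the blade back on its rubber mat. Put the ore chips that lie about the bench into the steel pan with those already there, carry the pan with all of them to the open box and tip it so that the chips slide off its open end into the box. Then stand the empty pan level on the bench again and shut the lid fully, leaving the bottles and glassware where they are.

Things in the scene. Friction and masses are not known exactly. Their poses are not given: they have to be found in the camera images.
- box: the steel sample box, fixed to the bench: 120 (its x) x 150 (its y) x 72 mm high outside, walls and floor 4 mm. Origin under its middle. Its front wall is at its -x side and has a notch in the top edge, 50 mm wide and 12 mm deep (from 60 to 72 mm height), in its middle; the lid's hinge is along its +x top edge
- lid: the aluminium lid of the box, a flat plate 122 x 152 x 4 mm, 150 g. Origin on the hinge line, at the middle of it, at the lid's underside (72 mm high); shut, the plate runs from there to its own -x over the box
- lid_angle (a joint): opening angle of the lid, rad: 0 shut, grows as it opens, up to 1.75 (just past upright). The hinge is stiff: the lid stays wherever it is left; about 2 N at its front edge moves it
- lid_tab (a point): middle of the front edge of the lid's tab, at its underside: a tongue 40 mm wide and 4 mm thick that stands out 15 mm past the lid's front edge, above the notch in the wall, 136 mm from the hinge. The blade goes under it into the notch
- lid_hinge (a point): middle of the hinge line, at the lid's underside; its axes turn with the lid
- mat: black rubber mat, fixed, 260 (its x) x 120 x 4 mm thick, where the pry blade lies; origin under its middle
- blade: the pry blade, 90 g: a straight black handle 110 mm long, 20 mm wide, 24 mm high, along its x, with a flat steel blade 18 mm wide and 3 mm thick sticking out 82 mm at the +x end, at half the handle's height. Origin under the middle of the handle (the tool lies on the underside of the handle)
- blade_tip (a point): the blade's tip, 137 mm ahead of the handle's middle and 12 mm above the handle's underside
- pan: the steel sample pan, 150 g: flat slippery floor 150 (its x) x 110 mm, 2 mm thick, walls 20 mm high on the back (-x) and the two sides, open at the front (+x), where chips slide out when it is tipped nose-down by more than about 0.4 rad. A wooden handle 55 mm long, 18 mm wide, from 20 to 44 mm above the underside, sticks out of the back wall: x from -75 to -130 mm. Origin under the middle of the floor
- bottle: bystander: white plastic bottle, 60 mm across, 120 mm tall; leave alone; origin under its middle
- beaker: bystander: glass beaker, 68 mm across, 90 mm tall; leave alone; origin under its middle
- jar: bystander: small amber glass jar, 44 mm across, 60 mm tall; leave alone; origin under its middle
- P1: an ore chip: dark grey-brown angular rock, 28 x 24 x 22 mm (x, y, z of its own axes), 25 g, told from the others only by where it lies; origin at its middle, at the start in the pan
- P2: an ore chip: dark grey-brown angular rock, 28 x 24 x 22 mm (x, y, z of its own axes), 25 g, told from the others only by where it lies; origin at its middle, at the start in the pan
- S1: an ore chip: dark grey-brown angular rock, 28 x 24 x 22 mm (x, y, z of its own axes), 25 g, told from the others only by where it lies; origin at its middle, at the start loose on the bench (three to five such chips are there; the others are absent)
- S2: an ore chip: dark grey-brown angular rock, 28 x 24 x 22 mm (x, y, z of its own axes), 25 g, told from the others only by where it lies; origin at its middle, at the start loose on the bench (three to five such chips are there; the others are absent)
- S3: an ore chip: dark grey-brown angular rock, 28 x 24 x 22 mm (x, y, z of its own axes), 25 g, told from the others only by where it lies; origin at its middle, at the start loose on the bench (three to five such chips are there; the others are absent)
- S4: an ore chip: dark grey-brown angular rock, 28 x 24 x 22 mm (x, y, z of its own axes), 25 g, told from the others only by where it lies; origin at its middle, at the start loose on the bench (three to five such chips are there; the others are absent)
- S5: an ore chip: dark grey-brown angular rock, 28 x 24 x 22 mm (x, y, z of its own axes), 25 g, told from the others only by where it lies; origin at its middle, at the start loose on the bench (three to five such chips are there; the others are absent)
Things that resemble listed ones, but are neither listed nor needed, are in the scene too. Leave any purple look-alike of the pan alone.

How it is judged:
By the outcome, as a careful person would: the job done as asked, in the order asked, and still so for the second after the job is handed in, with the robot touching nothing.
Of S1, S2, S3, S4, S5 only 3 to 5 are there at a start; the rules pass over those that are not, and their reading is None.
At some moment in a run one of S1, S2, S3, S4, S5 may be knocked a few centimetres aside while the robot is not near it.
It also fails if it takes over 210 s, if anything falls off the work surface, if the arm or the gripper's body presses on something with over 40 N, if the wrist force passes 120 N, or if a joint passes its speed limit or range.

## Working session

There is one attempt and no reset: what is moved stays moved. The work goes in short steps, each a Python script; the robot and the scene stay as the last script left them, time stands still between calls to the robot, and variables do not carry over. Pictures are saved under pics/ and viewed, and the job is handed in when it is done.

```bash
ls; mkdir -p pics; cat > h.py <<'E'
import numpy as np, cv2
from plant import *
def snap(n,f,crop=None,s=1):
    im,d=get_image(n)
    np.savez('/tmp/%s.npz'%n,im=im,d=d)
    save(im,f,crop,s); return im,d
def save(im,f,crop=None,s=1):
    if crop: im=im[crop[1]:crop[3],crop[0]:crop[2]]
    im=cv2.resize(im,None,fx=s,fy=s,interpolation=cv2.INTER_CUBIC)
    cv2.imwrite('pics/'+f,im[:,:,::-1])
def load(n):
    z=np.load('/tmp/%s.npz'%n); return z['im'],z['d']
def ray(n,u,v):
    c=get_calibration(n);K=np.array(c['intrinsics'],float);T=np.array(c['world_from_camera'])
    p=cv2.undistortPoints(np.array([[[u,v]]],float),K,np.array(c['dist_coeffs'],float))[0,0]
    return T[:3,3],T[:3,:3]@np.array([p[0],p[1],1.])
def atz(n,u,v,z):
    o,r=ray(n,u,v); return o+r*(z-o[2])/r[2]
def px(n,u,v,d):
    o,r=ray(n,u,v); return o+r*d[int(round(v)),int(round(u))]
def cloud(n,d):
    c=get_calibration(n);K=np.array(c['intrinsics'],float);T=np.array(c['world_from_camera'])
    h,w=d.shape; uu,vv=np.meshgrid(np.arange(w),np.arange(h))
    p=cv2.undistortPoints(np.stack([uu,vv],-1).reshape(-1,1,2).astype(float),K,np.array(c['dist_coeffs'],float)).reshape(h,w,2)
    P=np.concatenate([p,np.ones((h,w,1))],-1)*d[...,None]
    W=P@T[:3,:3].T+T[:3,3]; W[d<=0]=np.nan; return W
E
python3 - <<'E'
from h import *
for n in('scene','top'):
    snap(n,n+'0.png',s=1.42); print(n,np.round(get_calibration(n)['world_from_camera'],3).tolist(), get_calibration(n)['intrinsics'])
print(observe())
E
```

```text
pics
scene [[0.609, 0.436, -0.662, 1.291], [0.793, -0.326, 0.515, -0.676], [0.009, -0.839, -0.544, 0.753], [0.0, 0.0, 0.0, 1.0]] [[478.21770524   0.         277.659761  ]
 [  0.         478.21770524 211.61045324]
 [  0.           0.           1.        ]]
top [[0.024, -0.996, 0.085, 0.399], [-1.0, -0.024, -0.002, -0.04], [0.004, -0.085, -0.996, 1.243], [0.0, 0.0, 0.0, 1.0]] [[453.53191438   0.         279.86932366]
 [  0.         453.53191438 213.69488885]
 [  0.           0.           1.        ]]
{'time_s': 0.1, 'q': array([ 1.03889313e+00,  2.21166757e-01,  1.52748611e+00, -2.05389430e-05,
        1.39470020e+00, -1.26102817e-01]), 'joint_velocities': array([ 0.00126217, -0.00339229, -0.0034578 ,  0.00036456,  0.00114767,
       -0.00142656]), 'joint_torque': array([ 1.82455195e-03, -4.98243463e+01, -3.90548122e+01, -7.09011465e-05,
        5.64126836e-03, -3.46705679e-05]), 'eef_pos': array([0.24645631, 0.57376696, 0.23030216]), 'tcp_rot': array([-1.68541657,  1.5690358 , -2.09121334]), 'ft_force': array([ 0.3847286 ,  0.15008478, -0.10841683]), 'torque': array([ 0.02860314,  0.00872817, -0.01490168]), 'opening': 0.08530069957778033}
```

View pics/scene0.png

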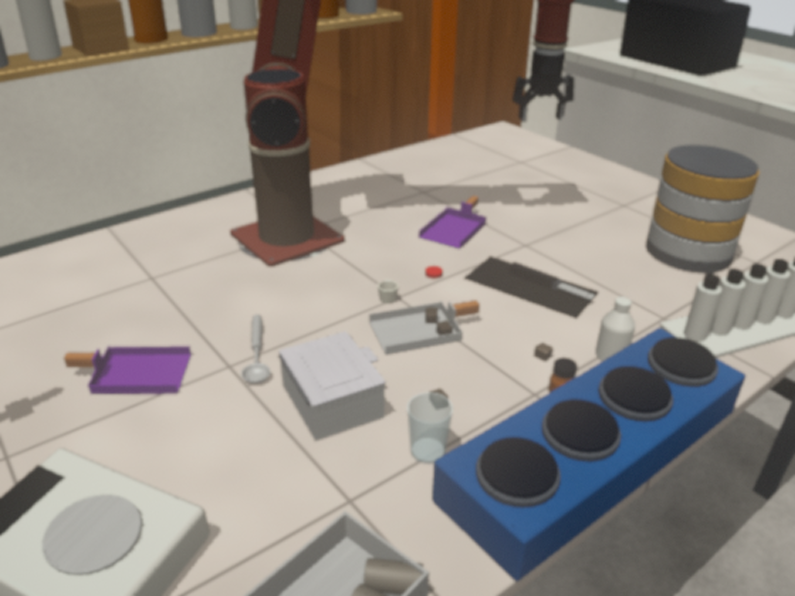

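View pics/top0.png

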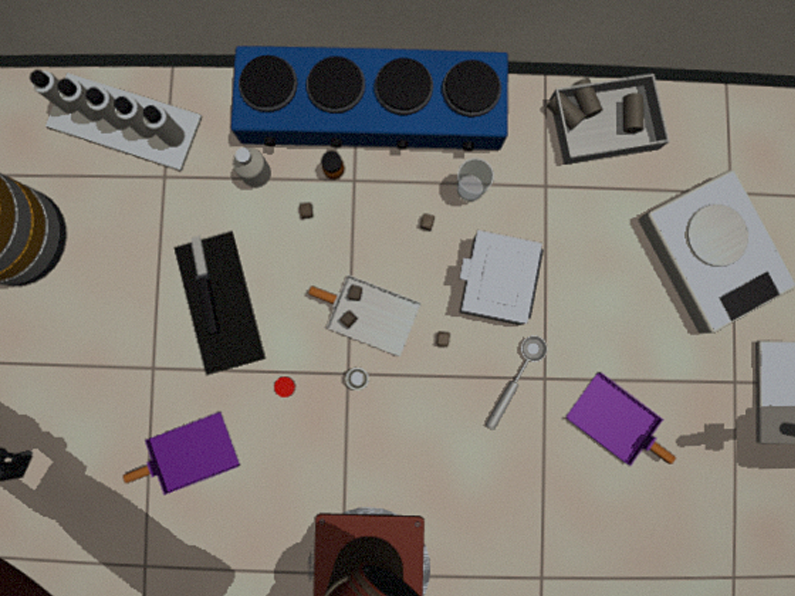

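The top view shows the box at (502,277) with its tab on the left, the steel pan at (372,315) holding 2 chips, and the mat and blade at (218,300). The loose chips are at (306,210), (427,222) and (442,339). There are purple look-alike pans at (195,452) and (615,418). Next I'll enlarge this area.

```bash
python3 - <<'E'
from h import *
im,d=load('top')
save(im,'t1.png',(110,90,250,270),3.3)
save(im,'t2.png',(200,100,400,280),3.3)
im,d=load('scene')
save(im,'s1.png',(180,180,440,330),3)
E
```

```text
(no output)
```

View pics/t1.png

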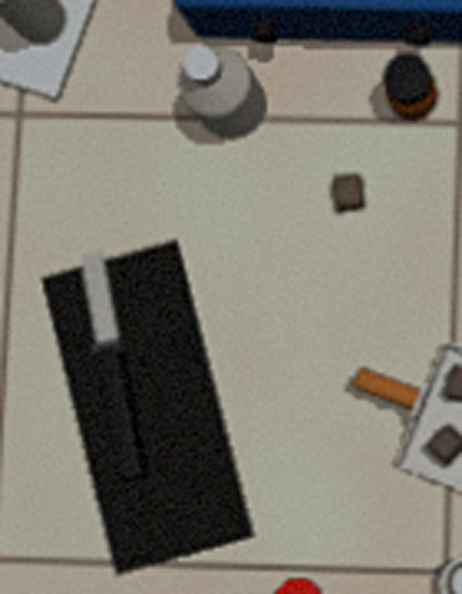

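View pics/t2.png

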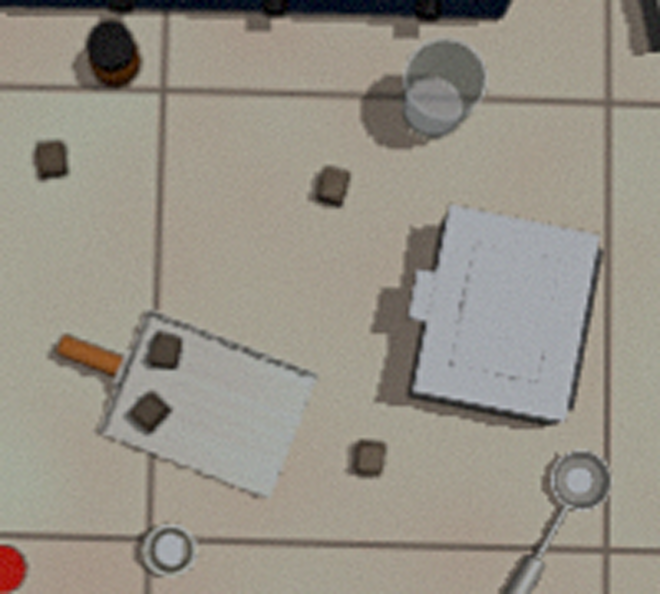

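View pics/s1.png

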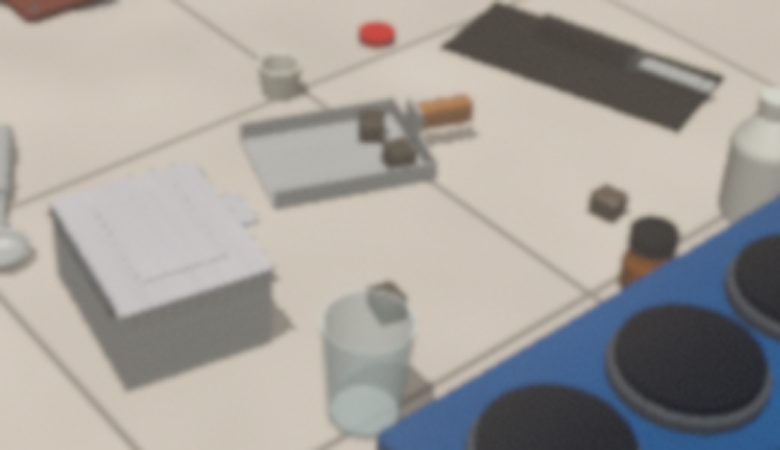

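```bash
python3 - <<'E'
from h import *
im,d=load('top')
def P(x,y,o,z): return atz('top',o[0]+(x+.5)/3.3-.5,o[1]+(y+.5)/3.3-.5,z)
o1=(110,90);o2=(200,100)
def poly(pts,o,z,name):
    p=np.array([P(*q,o,z) for q in pts]); print(name,np.round(p[:,:2],4).tolist(),'c',p.mean(0).round(4)); return p
m=poly([(42,278),(178,240),(253,535),(118,573)],o1,.004,'mat')
b=poly([(133,475),(106,345),(94,254)],o1,.02,'bladeRough')
tr=P(106,345,o1,.016);en=P(133,475,o1,.028);tip=P(94,254,o1,.0175)
print('blade',tr,en,tip, np.arctan2(*(tip-en)[[1,0]]))
l=poly([(450,205),(601,236),(566,423),(413,393)],o2,.076,'lid')
print('lidyaw',np.arctan2(*(l[1]+l[2]-l[0]-l[3])[[1,0]]),'tab',P(415,296,o2,.076))
p=poly([(317,376),(266,495)],o2,.002,'panfront'); q=poly([(148,314),(102,432)],o2,.02,'panback')
print('panyaw',np.arctan2(*(p.sum(0)-q.sum(0))[[1,0]]),(p.mean(0)+q.mean(0))/2)
for x,y,o,n in[(350,190,o1,'c1'),(333,185,o2,'c2'),(370,456,o2,'c3'),(165,349,o2,'p1'),(151,411,o2,'p2')]: print(n,P(x,y,o,.022 if n[0]=='c' else .024))
for x,y,n in[(62,350,'hend'),(121,366,'hroot')]:print(n,P(x,y,o2,.044))
W=cloud('top',d)
# heights
for nm,(u,v) in dict(lid=(350,195),handle=(146,212),bladetip=(139,172),chip=(216,148),pan=(275,230),mat=(160,220)).items():print(nm,W[v,u].round(4))
E
```

```text
mat [[0.6061, 0.3991], [0.6409, 0.2846], [0.3948, 0.2106], [0.3604, 0.322]] c [0.5005 0.3041 0.004 ]
bladeRough [[0.4414, 0.3085], [0.5484, 0.3363], [0.6245, 0.3505]] c [0.5381 0.3318 0.02  ]
blade [0.54885518 0.33756608 0.016     ] [0.44108517 0.30623116 0.028     ] [0.6249945  0.35134696 0.0175    ] 0.240564836021481
lid [[0.639, -0.1859], [0.6173, -0.3064], [0.4682, -0.2792], [0.4889, -0.1587]] c [ 0.5533 -0.2325  0.076 ]
lidyaw -1.7447873341160474 tab [ 0.56551287 -0.15909035  0.076     ]
panfront [[0.5068, -0.0859], [0.407, -0.0458]] c [ 0.4569 -0.0659  0.002 ]
panback [[0.5532, 0.0549], [0.4551, 0.0896]] c [0.5041 0.0723 0.02  ]
panyaw -1.899861436893291 [0.48052875 0.00320782 0.011     ]
c1 [0.68258072 0.13798426 0.022     ]
c2 [ 0.66438788 -0.09521621  0.022     ]
c3 [ 0.44064184 -0.12981669  0.022     ]
p1 [0.52412981 0.0398088  0.024     ]
p2 [0.47300824 0.04974403 0.024     ]
hend [0.51929329 0.12155415 0.044     ]
hroot [0.50748674 0.07352201 0.044     ]
lid [ 0.552  -0.223   0.0783]
handle [0.4992 0.3198 0.0281]
bladetip [0.6099 0.3478 0.0184]
chip [0.6806 0.1372 0.0212]
pan [ 0.4605 -0.0301  0.    ]
mat [0.48   0.2867 0.0046]
```

```bash
cat >> h.py <<'E'
from scipy.spatial.transform import Rotation as Ro
import warnings; warnings.filterwarnings('ignore')
def Robj(yaw,pitch=0): # pitch>0 = nose (+x) down
    return Ro.from_euler('z',yaw)*Ro.from_euler('y',pitch)
def Rt(yaw,s=1,pitch=0):
    O=Robj(yaw,pitch).as_matrix()
    x=-O[:,2]; y=s*O[:,1]; return np.stack([x,y,np.cross(x,y)],1)
def rpy(M): return Ro.from_matrix(M).as_euler('xyz')
BY=-1.747; BC=np.array([.5533,-.2325])-.001*np.array([np.cos(BY),np.sin(BY)])*-1
def box(x,y,z):
    c,s=np.cos(BY),np.sin(BY); return np.array([BC[0]+c*x-s*y,BC[1]+s*x+c*y,z])
E
python3 - <<'E'
from h import *
im,d=load('top');W=cloud('top',d)
def fit(n,box,zlo,zhi):
    P=W.reshape(-1,3);k=(P[:,0]>box[0])&(P[:,0]<box[1])&(P[:,1]>box[2])&(P[:,1]<box[3])&(P[:,2]>zlo)&(P[:,2]<zhi)
    Q=P[k][:,:2].astype(np.float32); r=cv2.minAreaRect(Q); print(n,len(Q),r,Q.mean(0)); c,s,v=np.linalg.svd(Q-Q.mean(0),full_matrices=False); print(v[0],np.arctan2(v[0][1],v[0][0]))
    return Q
fit('handle',(.42,.56,.27,.37),.022,.035)
fit('bladeall',(.42,.66,.27,.39),.011,.035)
fit('lid',(.44,.67,-.33,-.13),.07,.085)
for nm,p,yaw,pi in [('blade',[.492,.319,.03],.24,0),('pry',box(-200,0,66)/1,BY,0),('pan',[.515,.105,.03],-1.90,0)]:
    if nm=='pry': p=box(-.195,0,.066)
    for s in(1,-1): 
        q=inverse_kinematics(p,rpy(Rt(yaw,s,pi))); print(nm,s,None if q is None else np.round(q,2))
for pit in(0,.4,.8,1.0):
  for s in(1,-1):
    O=Robj(BY,pit).as_matrix(); g=box(-.03,0,.08)-O[:,0]*.177+O[:,2]*.015
    q=inverse_kinematics(g,rpy(Rt(BY,s,pit))); print('tip',pit,s,g.round(3),None if q is None else np.round(q,2))
E
```

```text
handle 329 ((0.49734413623809814, 0.32241782546043396), (0.12058456987142563, 0.02189679630100727), 14.22236156463623) [0.49565268 0.3216062 ]
[-0.9698345 -0.2437642] -2.8953474
bladeall 548 ((0.5329585075378418, 0.31900131702423096), (0.1964399665594101, 0.08017038553953171), 1.2144335508346558) [0.5238874  0.32764935]
[-0.9705183  -0.24102737] -2.8981683
lid 2896 ((0.5560778975486755, -0.22664347290992737), (0.14313803613185883, 0.15272250771522522), 79.79570770263672) [ 0.5544728  -0.23094304]
[-0.982059   0.1885738] 2.951883
blade 1 [ 0.44  0.36  1.77 -0.    1.02 -1.37]
blade -1 [ 0.44  0.36  1.77 -0.    1.02  1.77]
pry 1 [-0.2   0.31  1.75  0.    1.08 -0.03]
pry -1 None
pan 1 [0.05 0.23 1.93 0.   0.98 0.38]
pan -1 None
tip 0 1 [ 0.589 -0.03   0.095] [-0.18  0.27  1.73  0.    1.14 -0.01]
tip 0 -1 [ 0.589 -0.03   0.095] None
tip 0.4 1 [ 0.586 -0.049  0.163] [-0.44  0.22  1.71  0.4   1.34 -0.38]
tip 0.4 -1 [ 0.586 -0.049  0.163] None
tip 0.8 1 [ 0.578 -0.093  0.217] [-0.68  0.33  1.62  0.68  1.63 -0.61]
tip 0.8 -1 [ 0.578 -0.093  0.217] [-0.68  0.33  1.62  0.68  1.63  2.53]
tip 1.0 1 [ 0.573 -0.122  0.237] [-0.77  0.43  1.55  0.8   1.79 -0.68]
tip 1.0 -1 [ 0.573 -0.122  0.237] [-0.77  0.43  1.55  0.8   1.79  2.46]
```

```bash
python3 - <<'E'
from h import *
R=rpy(Rt(.243,1))
movep([.494,.3205,.10],R)
print(move_l([.494,.3205,.007],feed=.12,max_force=8))
gripper_to(0.012,f_grip=90)
s=observe();print(s['time_s'],s['eef_pos'],s['opening'],s['ft_force'])
move_l([.494,.3205,.16],feed=.15)
s=observe();print(s['time_s'],s['eef_pos'],s['opening'])
snap('scene','s2.png',(180,0,560,330),2)
E
```

```text
False
3.0583 [0.49448636 0.32075853 0.00761493] 0.01828200629633697 [0.10163561 0.02322749 4.1046592 ]
4.225 [0.49319047 0.32011848 0.15861879] 0.01772048014428001
```

View pics/s2.png

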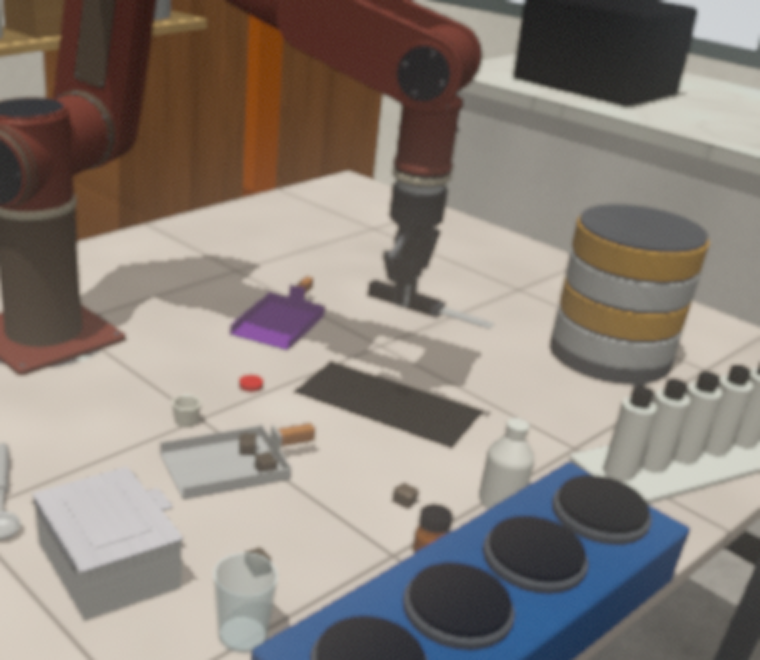

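```bash
python3 - <<'E'
from h import *
R=rpy(Rt(BY,1))
movep(box(-.237,0,.16),R)
move_l(box(-.237,0,.0576),feed=.12)
s=observe();print(s['time_s'],s['eef_pos'],box(-.237,0,.0576))
im,d=snap('top','t3.png',(250,120,390,240),5)
snap('scene','s3.png',(160,170,400,330),3.3)
c=get_calibration('top')
W=cloud('top',d);P=W.reshape(-1,3)
dd=P[:,:2]-BC; c,s=np.cos(BY),np.sin(BY); bx=dd@[c,s]; by=dd@[-s,c]
k=(bx>-.185)&(bx<-.085)&(abs(by)<.03)&(P[:,2]>.04)
o=np.argsort(bx[k])
for a,b,z in np.c_[bx,by,P[:,2]][k][o][::6]: print(round(a,4),round(b,4),round(z,4))
E
```

```text
6.55 [ 5.95487916e-01 -1.89609878e-04  5.85245414e-02] [ 5.94669219e-01 -1.54163512e-04  5.76000000e-02]
-0.185 0.0105 0.4426
-0.1846 -0.029 0.4627
-0.1843 -0.0122 0.4525
-0.1839 -0.0142 0.4538
-0.1835 0.0224 0.4341
-0.1831 -0.0179 0.4547
-0.1828 0.0282 0.4342
-0.1825 0.0271 0.4315
-0.1821 -0.0141 0.4549
-0.1817 0.0032 0.4446
-0.1813 0.001 0.4461
-0.181 -0.0197 0.4563
-0.1807 0.0275 0.4314
-0.1803 -0.0232 0.4564
-0.1799 0.0032 0.4459
-0.1796 -0.0175 0.4559
-0.1793 -0.0193 0.4563
-0.179 -0.0114 0.4538
-0.1787 0.0071 0.0685
-0.1785 -0.0041 0.4464
-0.1782 0.0154 0.4285
-0.1778 -0.0274 0.4616
-0.1775 0.0224 0.4239
-0.1772 -0.0204 0.4548
-0.177 -0.0271 0.4237
-0.1767 0.0105 0.0667
-0.1764 0.0206 0.401
-0.1761 0.0075 0.0693
-0.1758 0.0039 0.3612
-0.1753 -0.0163 0.4192
-0.175 -0.0139 0.3888
-0.1735 0.0076 0.0717
-0.171 -0.0041 0.0639
-0.1684 0.0089 0.0701
-0.1664 -0.0012 0.0686
-0.1643 0.0016 0.0705
-0.1623 0.0052 0.0673
-0.1597 0.0055 0.0688
-0.1571 0.0065 0.0657
-0.1551 -0.0047 0.0709
-0.1525 0.01 0.0668
-0.1504 -0.0006 0.0684
-0.1484 0.0023 0.0697
-0.1458 0.0036 0.0646
-0.1437 -0.007 0.0657
-0.1413 0.0063 0.0703
-0.1392 -0.0038 0.0686
-0.1366 0.0101 0.0694
-0.134 -0.0027 0.0686
-0.1315 -0.0024 0.0698
-0.1295 0.0008 0.0696
-0.1275 0.0031 0.0742
-0.1252 0.0079 0.064
-0.1229 -0.0064 0.0722
-0.1203 -0.0059 0.0726
-0.118 -0.0018 0.066
-0.116 0.0012 0.0666
-0.114 0.0042 0.0674
-0.112 0.0069 0.0701
-0.1094 0.0079 0.0676
-0.1068 -0.0052 0.0679
-0.1043 -0.0049 0.0694
```

View pics/t3.png

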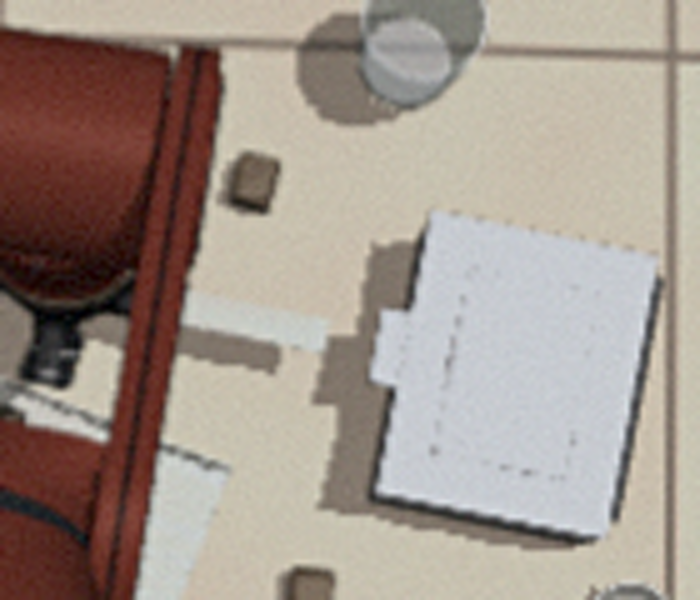

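View pics/s3.png

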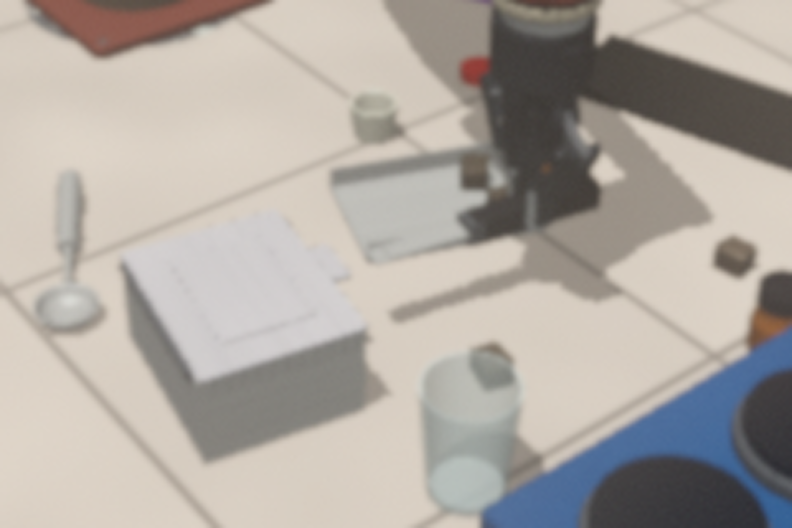

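The blade is level at about z = 0.067. Its tip, at about (327,335) in the crop, lines up with the tab at (390,348). I'll insert it now.

```bash
python3 - <<'E'
from h import *
print(move_l(box(-.180,-.001,.0568),feed=.05,max_force=8))
s=observe();print(s['time_s'],s['eef_pos'],box(-.180,-.001,.0568),s['ft_force'])
f0=s['ft_force']
# lift: first bit
print(move_l(box(-.180,-.001,.075),feed=.03,max_force=20))
s=observe();print(s['time_s'],s['eef_pos'],s['ft_force']-f0)
snap('scene','s4.png',(160,150,400,330),3.3)
E
```

```text
False
7.9417 [ 0.58372756 -0.05581874  0.05680124] [ 0.58369298 -0.0560963   0.0568    ] [-0.34686831  0.25031741 -0.20930031]
False
8.7 [ 0.5838034  -0.05612332  0.0751015 ] [ 0.16052957 -0.38276532 -0.28747576]
```

View pics/s4.png

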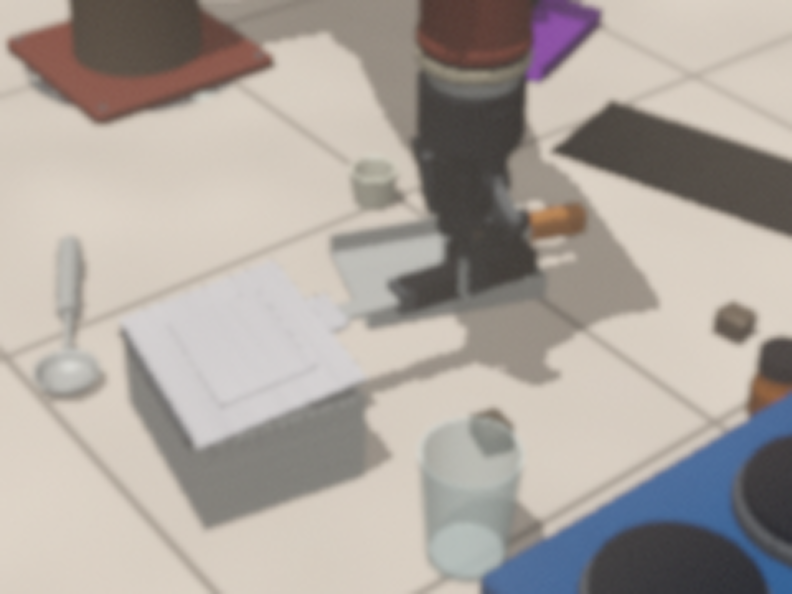

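```bash
python3 - <<'E'
from h import *
r=.106
for th in np.arange(.25,1.0,.15):
    hit=move_l(box(.06-r*np.cos(th)-.134,-.001,.072+r*np.sin(th)-.0099),feed=.08,max_force=15)
    s=observe();print(round(th,2),hit,s['time_s'],s['ft_force'].round(2))
    if hit:break
snap('scene','s5.png',(160,100,400,330),2.6)
E
```

```text
0.25 False 9.075 [-0.37 -0.73 -0.47]
0.4 False 9.425 [ 0.25  0.73 -0.37]
0.55 False 9.775 [-0.24  0.54 -0.32]
0.7 False 10.125 [-0.24 -0.52 -1.59]
0.85 False 10.475 [-0.36  0.26 -0.63]
```

View pics/s5.png

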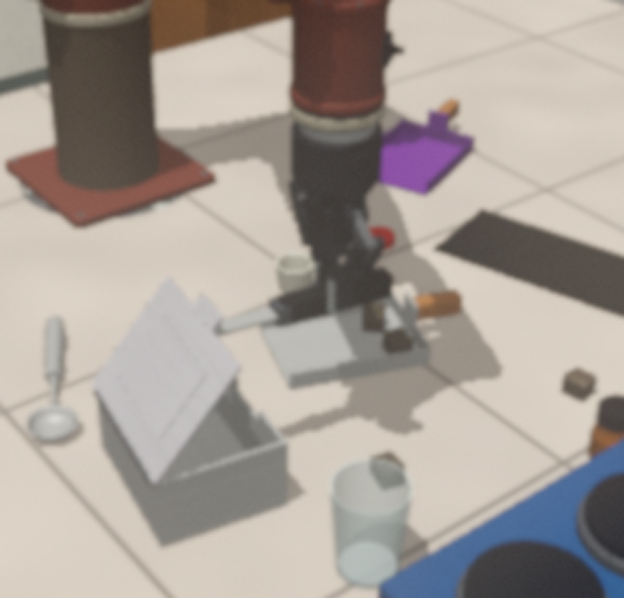

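```bash
python3 - <<'E'
from h import *
r=.106
for th in np.arange(1.0,1.65,.15):
    hit=move_l(box(.06-r*np.cos(th)-.134,-.001,.072+r*np.sin(th)-.0099),feed=.08,max_force=15)
    s=observe();print(round(th,2),hit,s['time_s'],s['ft_force'].round(2))
    if hit:break
snap('scene','s6.png',(160,60,400,330),2.2)
im,d=snap('top','t6.png',(220,100,400,260),4)
E
```

```text
1.0 False 10.875 [-0.85 -0.2  -1.3 ]
1.15 False 11.225 [-0.13 -0.24 -0.62]
1.3 False 11.575 [ 0.27  0.67 -0.58]
1.45 False 11.925 [ 0.37  0.89 -0.64]
1.6 False 12.275 [-0.21  0.4  -0.5 ]
```

View pics/s6.png

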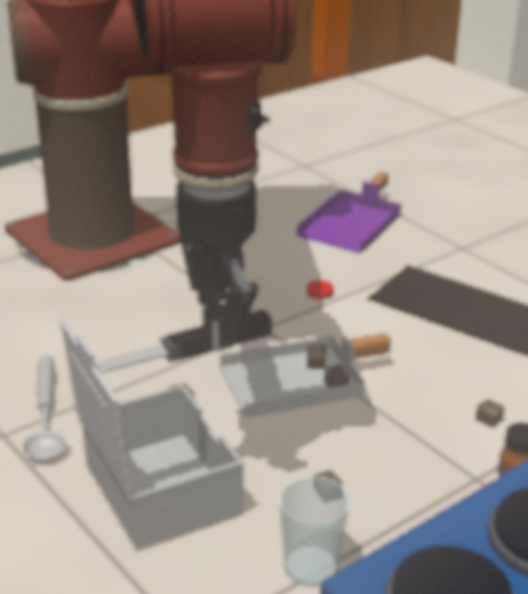

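View pics/t6.png

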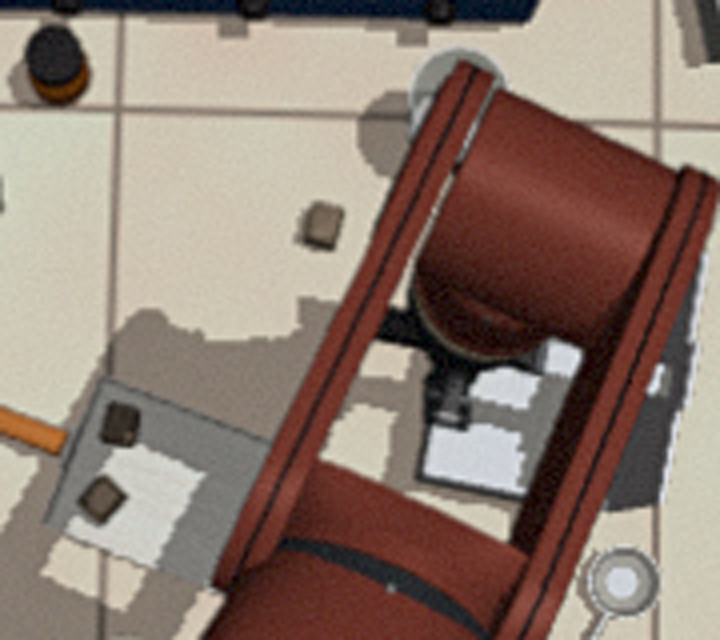

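The lid is open to about upright. I'll lay the blade back on the mat.

```bash
python3 - <<'E'
from h import *
p=observe()['eef_pos']
move_l(box(-.20,-.001,.17),feed=.2)
R=rpy(Rt(.243,1))
movep([.485,.316,.10],R)
print(move_l([.485,.316,.0075],feed=.1,max_force=5))
s=observe();print(s['time_s'],s['eef_pos'])
gripper_to(.07)
move_l([.485,.316,.15],feed=.2)
print(observe()['time_s'])
snap('top','t7.png',(100,80,400,270),2.6)
snap('scene','s7.png',(160,120,440,330),2.8)
E
```

```text
True
15.4417 [0.48367337 0.31525603 0.00760315]
16.8583
```

View pics/t7.png

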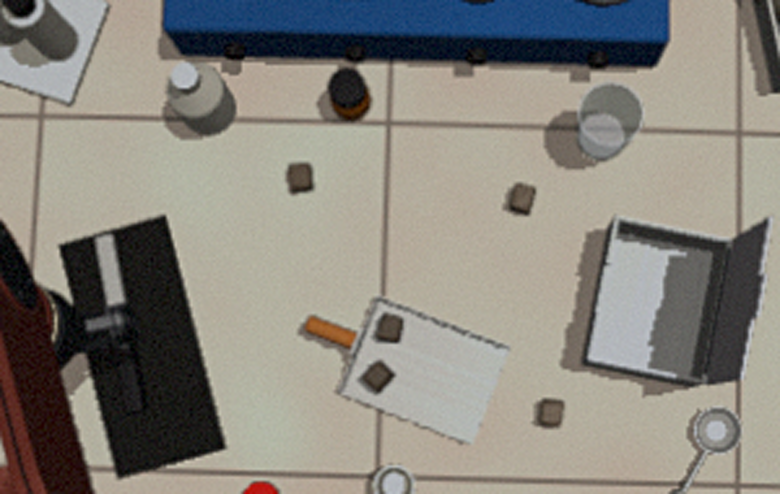

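View pics/s7.png

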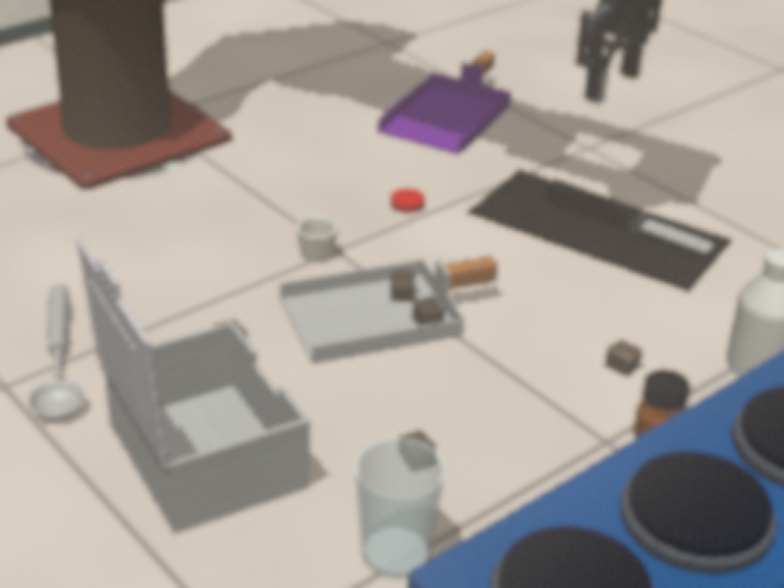

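The blade lies on the mat. Now I'll fit the chip positions and yaws.

```bash
cat >> h.py <<'E'
def chips(im,d):
    """loose chip tops: brown dark blobs via depth z .015-.03 near given seeds"""
    g=cv2.cvtColor(cv2.resize(im,None,fx=4,fy=4,interpolation=cv2.INTER_CUBIC),cv2.COLOR_RGB2HSV)
    return g
def fitchip(im,u,v,z=.022,n='top'):
    S=8;u0=int(u)-14;v0=int(v)-14
    c=cv2.resize(im[v0:v0+28,u0:u0+28],None,fx=S,fy=S,interpolation=cv2.INTER_CUBIC)
    g=cv2.GaussianBlur(cv2.cvtColor(c,cv2.COLOR_RGB2GRAY),(9,9),0)
    t,m=cv2.threshold(g,0,255,cv2.THRESH_BINARY_INV+cv2.THRESH_OTSU)
    k,l,st,ce=cv2.connectedComponentsWithStats(m)
    i=l[S*14,S*14]
    if i==0: i=1+np.argmin(np.hypot(*(ce[1:]-S*14).T))
    ys,xs=np.nonzero(l==i)
    r=cv2.minAreaRect(np.c_[xs,ys].astype(np.float32))
    b=cv2.boxPoints(r); W=np.array([atz(n,u0+(q[0]+.5)/S-.5,v0+(q[1]+.5)/S-.5,z) for q in b])
    e=W[1]-W[0]; f=W[2]-W[1]
    return W.mean(0),np.arctan2(e[1],e[0]),np.hypot(*e[:2]),np.hypot(*f[:2])
E
python3 - <<'E'
from h import *
im,d=load('top')
for x,y in[(300,178),(521,198),(549,413)]:
    u,v=100+x/2.6,80+y/2.6
    print(fitchip(im,u,v), atz('top',u,v,.022))
save(np.hstack([im[int(80+y/2.6)-14:int(80+y/2.6)+14,int(100+x/2.6)-14:int(100+x/2.6)+14] for x,y in[(300,178),(521,198),(549,413)]]),'c.png',None,9)
PY=-1.90
for k in(-np.pi/2,np.pi/2):
    for p in([.48,0,.03],[.683,.138,.03],[.664,-.095,.03],[.44,-.13,.03]):
        q=inverse_kinematics(p,rpy(Rt(PY+k,1)));print(k,p,None if q is None else q.round(2))
E
```

```text
(array([0.67982106, 0.14024682, 0.022     ]), np.float64(-1.4572137546378994), np.float64(0.0287371175988771), np.float64(0.03373070993772773)) [0.67911063 0.13875061 0.022     ]
(array([ 0.66288801, -0.09231669,  0.022     ]), np.float64(-0.22689470411789592), np.float64(0.03494363764890057), np.float64(0.029765870599089937)) [ 0.66314609 -0.09475782  0.022     ]
(array([ 0.43851891, -0.12670518,  0.022     ]), np.float64(-0.09770312583791724), np.float64(0.031673639265594584), np.float64(0.03091307546670068)) [ 0.43787778 -0.12819914  0.022     ]
-1.5707963267948966 [0.48, 0, 0.03] [-0.16  0.13  2.05 -0.    0.96  1.74]
-1.5707963267948966 [0.683, 0.138, 0.03] [ 0.09  0.58  1.45 -0.    1.11  1.99]
-1.5707963267948966 [0.664, -0.095, 0.03] [-0.26  0.53  1.53  0.    1.08  1.64]
-1.5707963267948966 [0.44, -0.13, 0.03] [-0.46  0.08  2.1   0.    0.96  1.44]
1.5707963267948966 [0.48, 0, 0.03] [-0.16  0.13  2.05 -0.    0.96 -1.41]
1.5707963267948966 [0.683, 0.138, 0.03] [ 0.09  0.58  1.45 -0.    1.11 -1.16]
1.5707963267948966 [0.664, -0.095, 0.03] [-0.26  0.53  1.53  0.    1.08 -1.5 ]
1.5707963267948966 [0.44, -0.13, 0.03] [-0.46  0.08  2.1   0.    0.96 -1.7 ]
```

View pics/c.png

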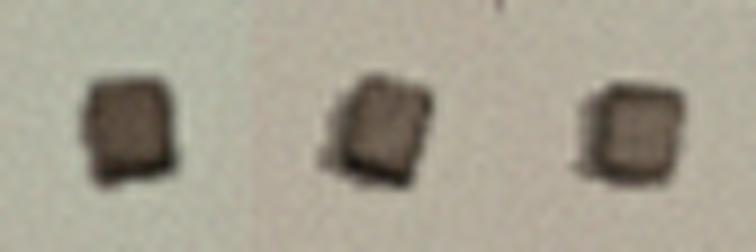

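```bash
cat >> h.py <<'E'
PY=-1.90; PC=np.array([.480,.0014])
def pan(x,y,z):
    c,s=np.cos(PY),np.sin(PY); return np.array([PC[0]+c*x-s*y,PC[1]+s*x+c*y,z])
def pick(x,y,yaw,zp=.002):
    gripper_to(.060)
    R=rpy(Rt(yaw,1))
    movep([x,y,.09],R)
    hit=move_l([x,y,zp],feed=.12,max_force=8)
    gripper_to(.005,f_grip=30)
    s=observe();print('pick',hit,s['time_s'],s['eef_pos'].round(4),s['opening'])
    move_l([x,y,.11],feed=.2)
    return observe()['opening'],s['eef_pos'][2]
def drop(px_,py_,z):
    R=rpy(Rt(PY+np.pi/2,1))
    movep(pan(px_,py_,.11),R)
    hit=move_l(pan(px_,py_,z),feed=.1,max_force=4)
    gripper_to(.045)
    s=observe();print('drop',hit,s['time_s'],s['eef_pos'].round(4))
    move_l(pan(px_,py_,.11),feed=.2)
E
python3 - <<'E'
from h import *
w,z=pick(.6805,.1388,.114)
print(w)
if w>.015:
    drop(.012,.033,z+.004)
    movep([.60,.25,.2],rpy(Rt(-.33,1)))
snap('top','t8.png',(100,80,400,270),2.6)
E
```

```text
pick False 19.575 [0.6814 0.1388 0.0032] 0.023015662811721984
0.023496181122383854
drop False 22.7167 [ 0.5076 -0.0207  0.0076]
```

View pics/t8.png

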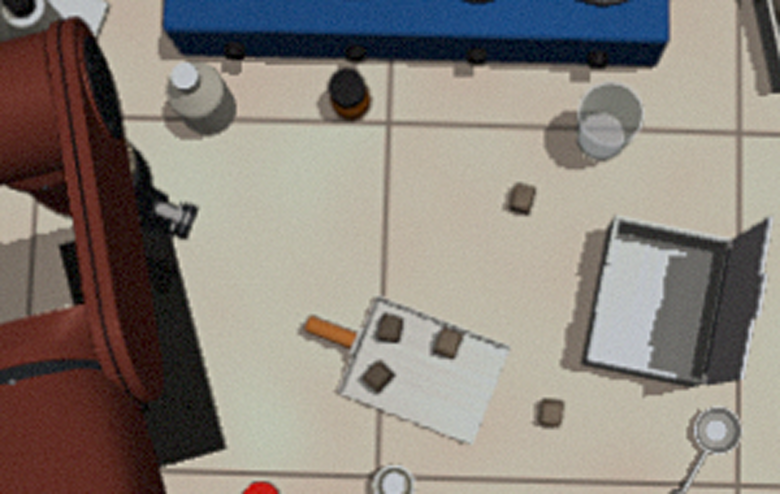

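```bash
python3 - <<'E'
from h import *
w,z=pick(.6635,-.0945,-.227)
print(w)
if w>.015:
    drop(.014,-.034,z+.004)
    movep([.60,.25,.2],rpy(Rt(-.33,1)))
snap('top','t9.png',(100,80,400,270),2.6)
E
```

```text
pick False 27.5583 [ 0.6644 -0.0948  0.0032] 0.023119402931641657
0.023245107159157483
drop False 30.7167 [ 0.4436 -0.0009  0.0075]
```

View pics/t9.png

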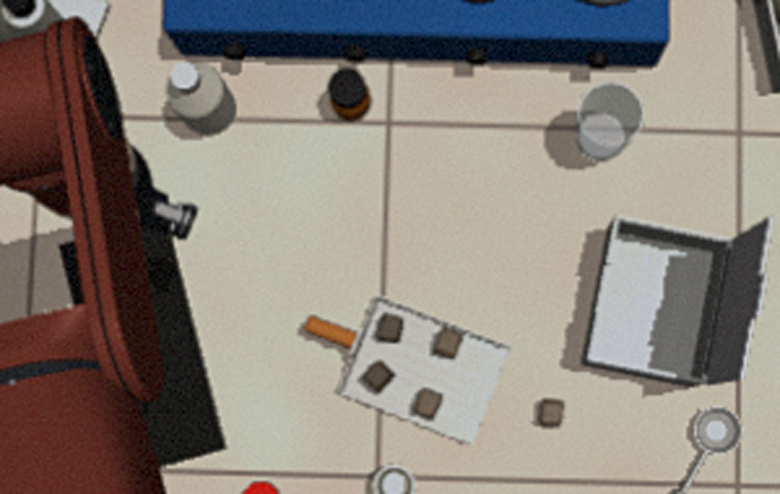

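```bash
python3 - <<'E'
from h import *
w,z=pick(.4383,-.1285,-.098)
print(w)
if w>.015:
    drop(.018,-.001,z+.004)
    movep([.60,.25,.2],rpy(Rt(-.33,1)))
snap('top','t10.png')
snap('top','t10.png',(100,80,400,270),2.6)
snap('scene','s10.png',(160,120,440,330),2.8)
E
```

```text
pick False 35.7833 [ 0.4391 -0.1289  0.0028] 0.023482491014321368
0.02348737409643653
drop False 38.5417 [ 0.4735 -0.0153  0.0072]
```

View pics/t10.png

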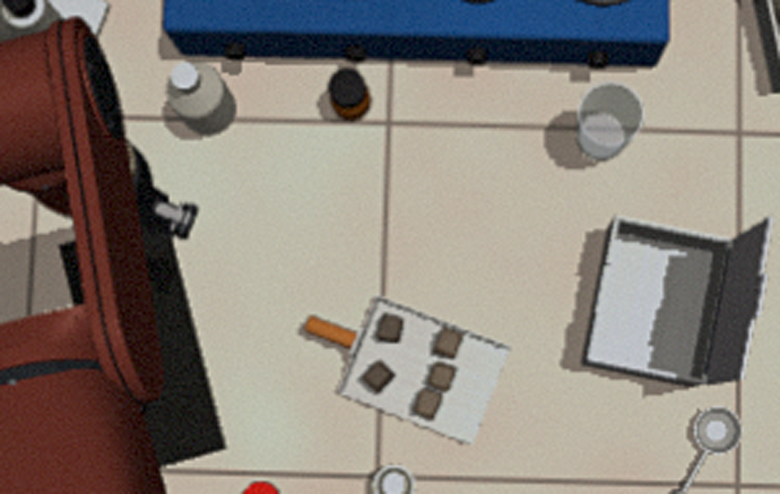

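View pics/s10.png

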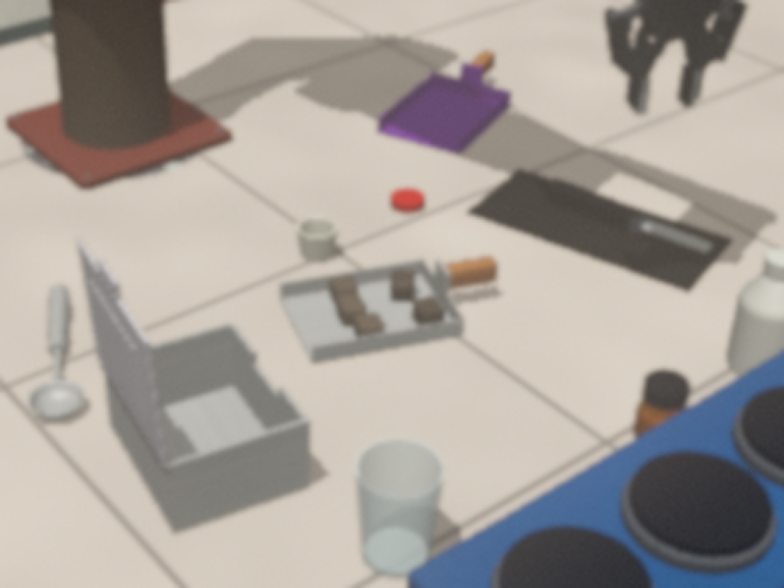

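All five chips are in the pan, in t10 at (390,328), (377,377), (447,342), (441,376) and (428,404). Next I'll grasp the pan handle and lift.

```bash
cat >> h.py <<'E'
ZT=.0165
def pantcp(o,yaw,pitch):
    O=Robj(yaw,pitch).as_matrix(); return np.array(o)+O@np.array([-.1025,0,ZT])
def nosetcp(nose,yaw,pitch): # nose = front-edge underside
    O=Robj(yaw,pitch).as_matrix(); return np.array(nose)+O@np.array([-.1775,0,ZT])
E
python3 - <<'E'
from h import *
# dry run of IK
for pt in np.arange(-.1,.9,.1):
    q=inverse_kinematics(nosetcp(box(-.035,0,.085),BY,pt),rpy(Rt(BY,1,pt))); print(round(pt,1),None if q is None else q.round(2))
gripper_to(.06)
movep(pan(-.1025,0,.10),rpy(Rt(PY,1)))
print(move_l(pan(-.1025,0,ZT),feed=.1,max_force=6))
gripper_to(.008,f_grip=110)
s=observe();print(s['time_s'],s['eef_pos'],pan(-.1025,0,ZT),s['opening'])
g=s['eef_pos']
move_l(g+[0,0,.015],feed=.05)
s=observe();print(s['time_s'],s['eef_pos'],s['ft_force'],s['torque'])
snap('scene','s11.png',(160,120,440,330),2.8)
E
```

```text
-0.1 [-0.12  0.3   1.72 -0.11  1.12  0.11]
0.0 [-0.17  0.27  1.73  0.    1.15  0.  ]
0.1 [-0.24  0.24  1.73  0.11  1.18 -0.1 ]
0.2 [-0.3   0.22  1.73  0.21  1.23 -0.2 ]
0.3 [-0.37  0.21  1.72  0.31  1.28 -0.29]
0.4 [-0.43  0.21  1.7   0.4   1.35 -0.37]
0.5 [-0.49  0.23  1.69  0.48  1.41 -0.44]
0.6 [-0.56  0.25  1.67  0.55  1.49 -0.5 ]
0.7 [-0.61  0.28  1.64  0.62  1.56 -0.56]
0.8 [-0.67  0.32  1.62  0.69  1.64 -0.6 ]
False
43.4917 [0.51363685 0.09846066 0.01734822] [0.51313718 0.09839576 0.0165    ] 0.01607976103160532
43.9583 [0.51382171 0.09849294 0.03261045] [ 0.66281985  0.3270859  -2.33687844] [ 0.20099601 -0.11131482  0.02658366]
```

View pics/s11.png

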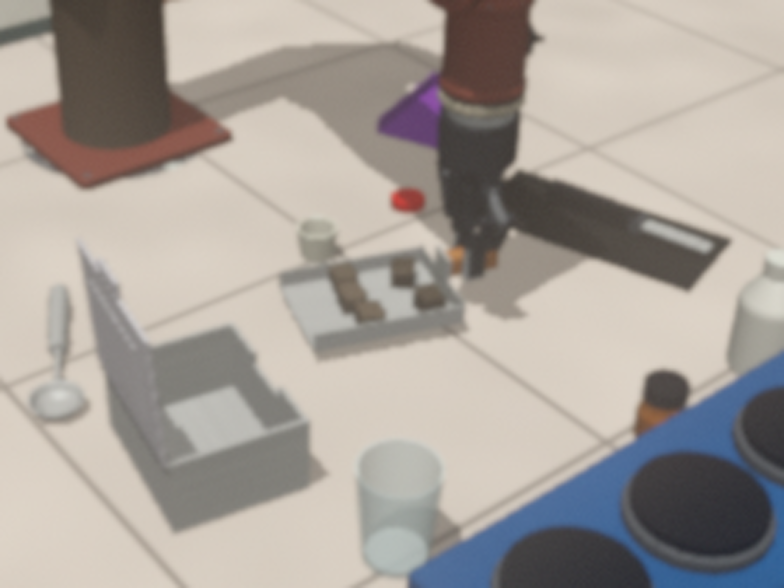

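The pan is held level, and the force reading of about −2.5 N matches the load. Now I'll carry it to the box with its nose slightly up.

```bash
python3 - <<'E'
from h import *
p=observe()['eef_pos']
move_l(p+[0.01,0.02,.13],feed=.1,rotation=rpy(Rt(PY,1,-.08)))
move_l(nosetcp(box(-.12,0,.14),BY,-.05),feed=.1,rotation=rpy(Rt(BY,1,-.05)))
move_l(nosetcp(box(-.035,0,.11),BY,0),feed=.08,rotation=rpy(Rt(BY,1,0)))
s=observe();print(s['time_s'],s['opening'],s['ft_force'])
snap('scene','s12.png',(160,60,440,330),2.2)
snap('top','t12.png',(200,80,420,270),3)
E
```

```text
47.8917 0.016379932131154327 [ 0.63998156  0.31926055 -1.99880873]
```

View pics/s12.png

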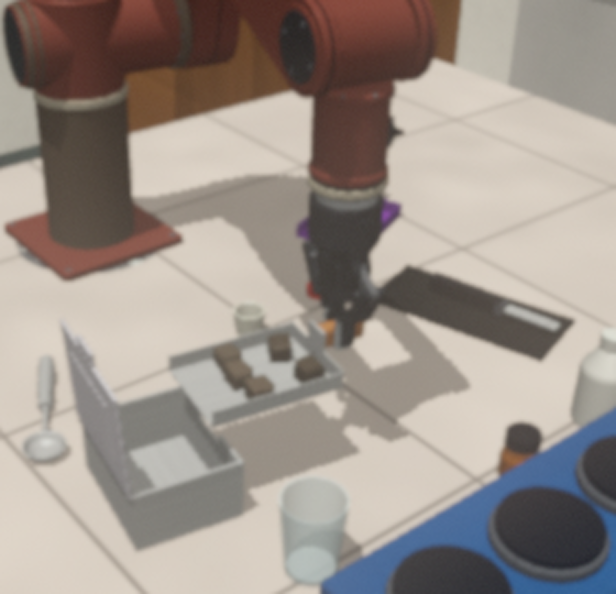

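View pics/t12.png

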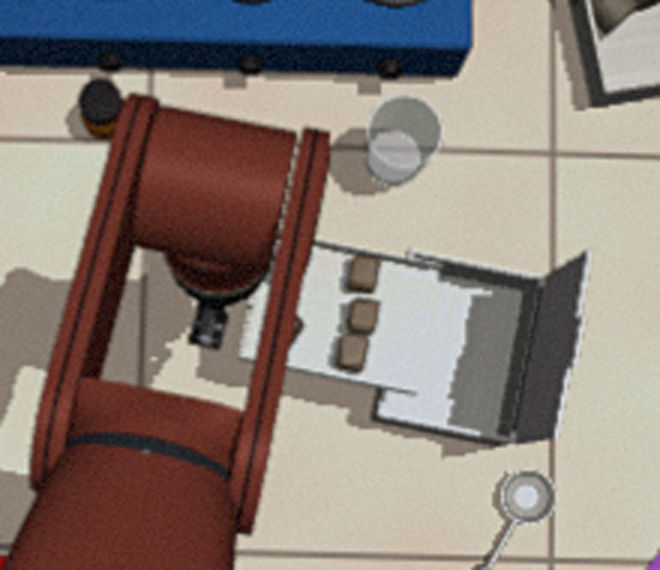

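```bash
python3 - <<'E'
from h import *
im,d=load('top');save(im,'t12b.png',(290,155,405,240),6.9)
E
```

```text
(no output)
```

View pics/t12b.png

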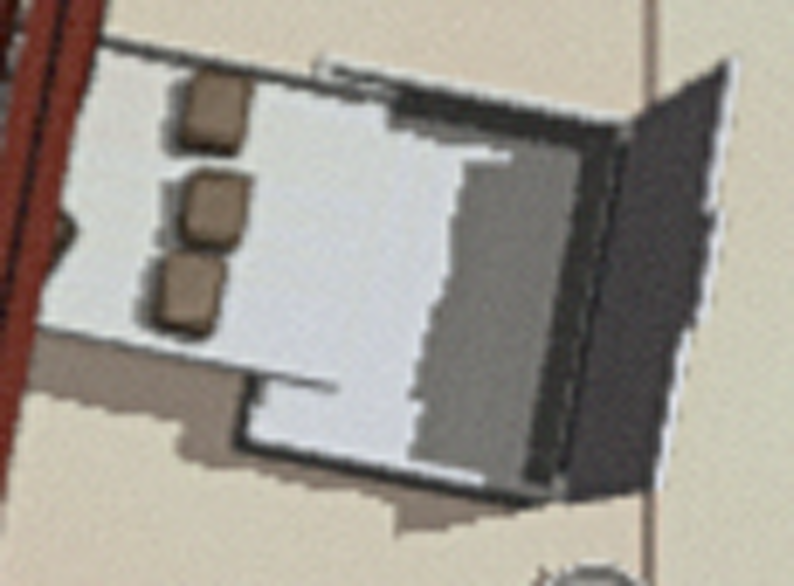

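```bash
python3 - <<'E'
from h import *
c,s=np.cos(BY),np.sin(BY)
for x,y,z in[(392,97,.132),(335,387,.132),(320,65,.072),(240,445,.072),(110,40,.132),(40,328,.132),(560,490,.072),(628,130,.072)]:
    p=atz('top',290+(x+.5)/6.9-.5,155+(y+.5)/6.9-.5,z); dd=p[:2]-BC; print(np.round([dd@[c,s],dd@[-s,c]],4))
E
```

```text
[-0.0382  0.0518]
[-0.0388 -0.0554]
[-0.0606  0.0712]
[-0.063 -0.077]
[-0.142   0.0519]
[-0.1463 -0.0557]
[ 0.0585 -0.0697]
[0.0593 0.0704]
```

Measured in the box frame, the pan is centred to within 2 mm, with its nose 22 mm inside the front wall. I'll tip it now.

```bash
python3 - <<'E'
from h import *
zs=np.interp(np.arange(.1,.75,.1),[.1,.4,.9],[.105,.09,.082])
for pt,z in zip(np.arange(.1,.75,.1),zs):
    move_l(nosetcp(box(-.033,0,z),BY,pt),feed=.06,rotation=rpy(Rt(BY,1,pt)))
hold(.5)
s=observe();print(s['time_s'],s['opening'],s['ft_force'])
snap('scene','s13.png',(160,30,440,330),2)
snap('top','t13.png',(290,155,405,240),6.9)
E
```

```text
51.25 0.016221354574449412 [-0.21353817  0.07323369 -1.05502358]
```

View pics/s13.png

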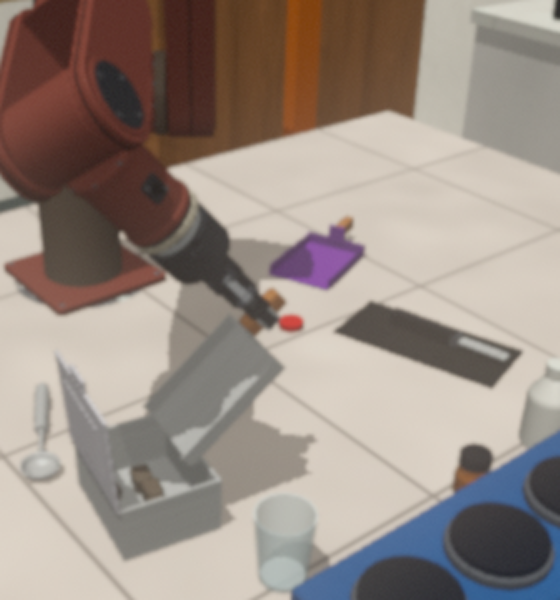

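View pics/t13.png

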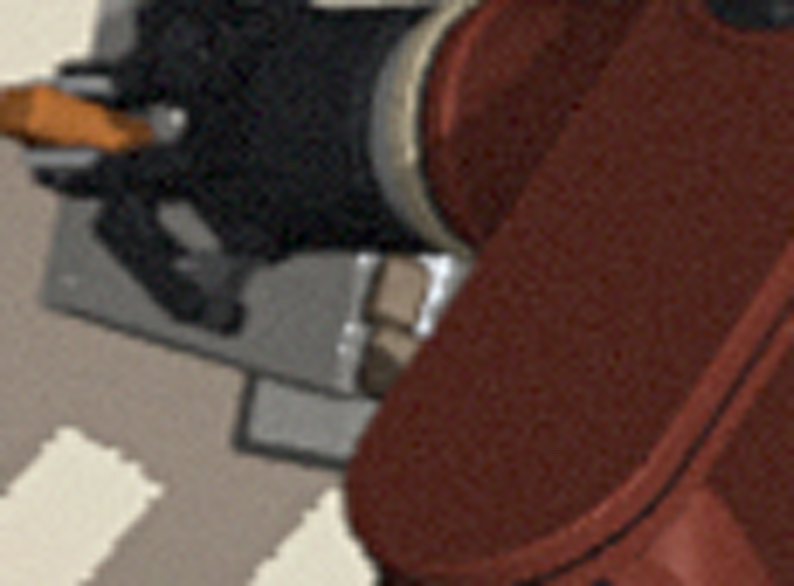

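The force dropped by 1.25 N, which is the weight of all 5 chips, and the pan looks empty. I'll bring it back to its place.

```bash
python3 - <<'E'
from h import *
for pt,z,x in[(.5,.10,-.04),(.25,.12,-.05),(0,.13,-.07)]:
    move_l(nosetcp(box(x,0,z),BY,pt),feed=.12,rotation=rpy(Rt(BY,1,pt)))
move_l([.5136,.0985,.12],feed=.15,rotation=rpy(Rt(PY,1)))
move_l([.5136,.0985,.04],feed=.1)
print(move_l([.5136,.0985,.0168],feed=.04,max_force=3))
s=observe();print(s['time_s'],s['eef_pos'],s['ft_force'])
gripper_to(.06)
move_l(s['eef_pos']+[0,0,.12],feed=.15)
movep([.60,.25,.2],rpy(Rt(-.33,1)))
gripper_to(0)
print(observe()['time_s'])
snap('top','t14.png',(100,80,420,270),2.5)
snap('scene','s14.png',(160,120,440,330),2.8)
E
```

```text
True
55.225 [0.51305073 0.09853539 0.01734178] [-0.2789393   0.78562203  4.72145537]
58.475
```

View pics/t14.png

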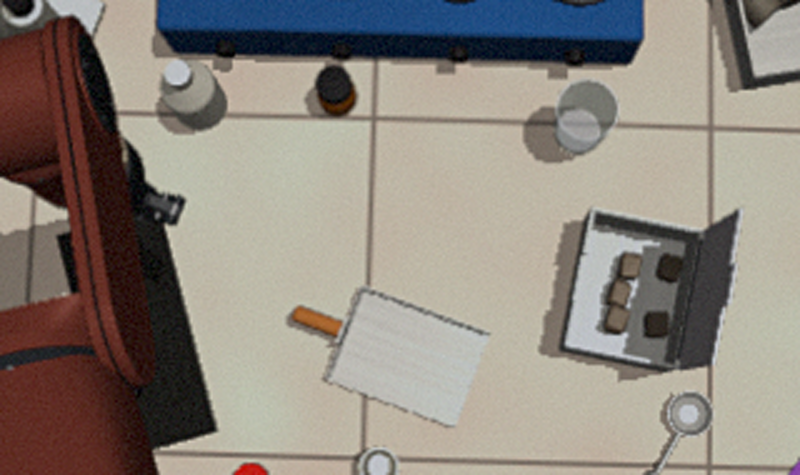

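View pics/s14.png

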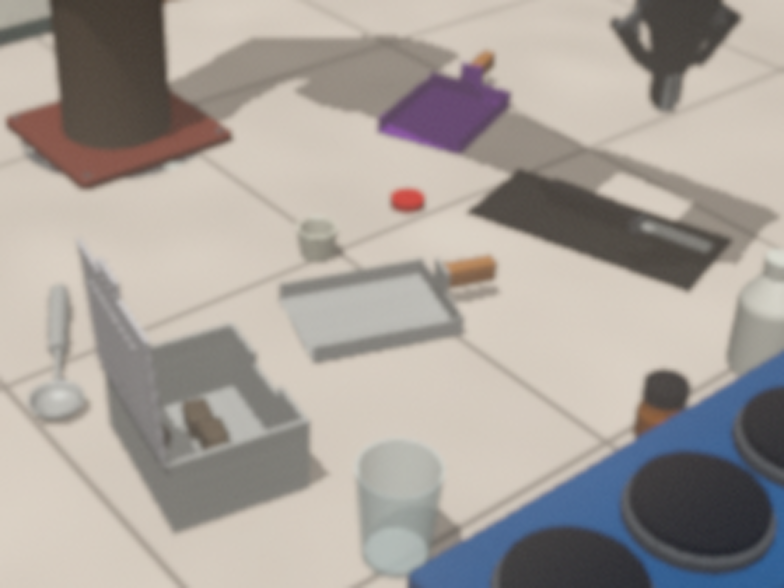

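All five chips are in the box, in t14 at (630,265), (618,292), (617,320), (670,267) and (656,324), and the pan is empty and level. Now I'll shut the lid by pushing it from behind with closed fingers.

```bash
python3 - <<'E'
from h import *
R=rpy(Rt(BY,1))
def tip(th,r=.10,ex=0):
    return box(.06-r*np.cos(th)+np.sin(th)*(.004+.011*np.sin(th)-ex),0,.072+r*np.sin(th)+np.cos(th)*(.004+.011*np.sin(th)-ex))
for p in(box(-.1,0,.33),box(.13,0,.33),box(.13,0,.172),tip(1.7),tip(.8),tip(.1)):
    q=inverse_kinematics(p,R);print(p.round(3),None if q is None else q.round(2))
movep(box(-.1,0,.33),R)
move_l(box(.13,0,.33),feed=.2)
move_l(box(.13,0,.172),feed=.15,max_force=8)
for th in list(np.arange(1.75,.9,-.12)):
    hit=move_l(tip(th),feed=.08,max_force=15)
    s=observe();print(round(th,2),hit,s['time_s'],s['ft_force'].round(1))
    if hit:break
snap('scene','s15.png',(160,60,440,330),2.2)
E
```

```text
[ 0.571 -0.135  0.33 ] [-0.37  0.08  1.5   0.    1.56 -0.19]
[ 0.53  -0.361  0.33 ] [-0.72  0.22  1.35  0.    1.58 -0.54]
[ 0.53  -0.361  0.172] [-0.72  0.3   1.54  0.    1.3  -0.54]
[ 0.538 -0.32   0.169] [-0.66  0.27  1.59  0.    1.29 -0.49]
[ 0.553 -0.232  0.152] [-0.53  0.23  1.67  0.    1.24 -0.35]
[ 0.56  -0.195  0.087] [-0.47  0.29  1.73  0.    1.12 -0.29]
1.75 False 63.2083 [ 0.3 -0.4  0.9]
1.63 False 63.5083 [ 0.3 -0.4  0.8]
1.51 False 63.8083 [-0.7 -0.3  0.4]
1.39 False 64.1083 [-1.  -0.3 -0.4]
1.27 False 64.4167 [-0.6  0.3 -0.8]
1.15 False 64.725 [ 0.2 -0.1 -0.1]
1.03 False 65.0333 [-0.3  0.7 -0.2]
0.91 False 65.3417 [ 0.3  0.3 -0.2]
```

View pics/s15.png

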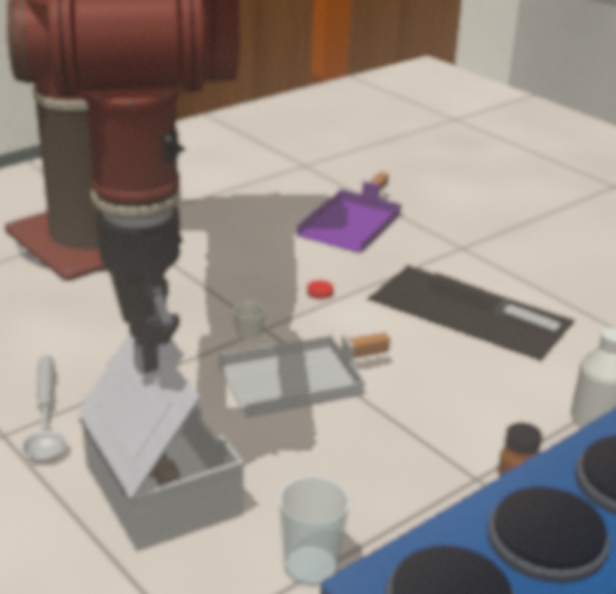

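The lid is closing as planned, so I'll continue and press it shut at the end.

```bash
python3 - <<'E'
from h import *
R=rpy(Rt(BY,1))
def tip(th,r=.10,ex=0):
    return box(.06-r*np.cos(th)+np.sin(th)*(.004+.011*np.sin(th)-ex),0,.072+r*np.sin(th)+np.cos(th)*(.004+.011*np.sin(th)-ex))
for th in list(np.arange(.79,0.04,-.12)):
    hit=move_l(tip(th),feed=.08,max_force=15)
    s=observe();print(round(th,2),hit,s['time_s'],s['ft_force'].round(1))
    if hit:break
print(move_l(box(-.045,0,.068),feed=.03,max_force=15))
s=observe();print(s['eef_pos'],s['ft_force'])
move_l(box(-.045,0,.2),feed=.15)
movep([.60,.25,.22],rpy(Rt(-.33,1)))
print(observe()['time_s'])
im,d=snap('top','t16.png',None,1.42)
snap('scene','s16.png',(160,120,440,330),2.8)
P=cloud('top',d).reshape(-1,3); c,s=np.cos(BY),np.sin(BY);dd=P[:,:2]-BC;bx=dd@[c,s];by=dd@[-s,c]
for a in np.arange(-.055,.05,.02):
    k=(abs(bx-a)<.008)&(abs(by)<.06);print(round(a,3),np.nanmedian(P[k,2]).round(4))
E
```

```text
0.79 False 65.7 [ 0.1  0.2 -0.2]
0.67 False 66.0167 [ 0.3 -0.2 -0.1]
0.55 False 66.3333 [-0.8 -0.2  0.1]
0.43 False 66.65 [-0.6 -0.3 -0. ]
0.31 False 66.9667 [-0.1  0.3  0.6]
0.19 False 67.2833 [-0.8  0.4 -0.3]
0.07 False 67.6 [ 0.8 -0.4 -0.8]
True
[ 0.56129841 -0.19229824  0.0759562 ] [-2.40040005  1.17587755  7.56732332]
70.6167
-0.055 0.0755
-0.035 0.0768
-0.015 0.0775
0.005 0.0775
0.025 0.0773
0.045 0.0763
```

View pics/t16.png

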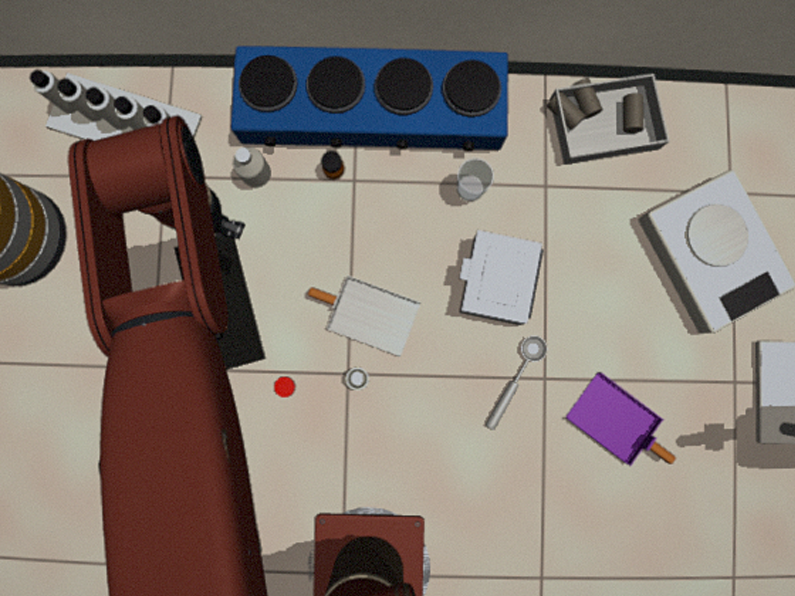

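View pics/s16.png

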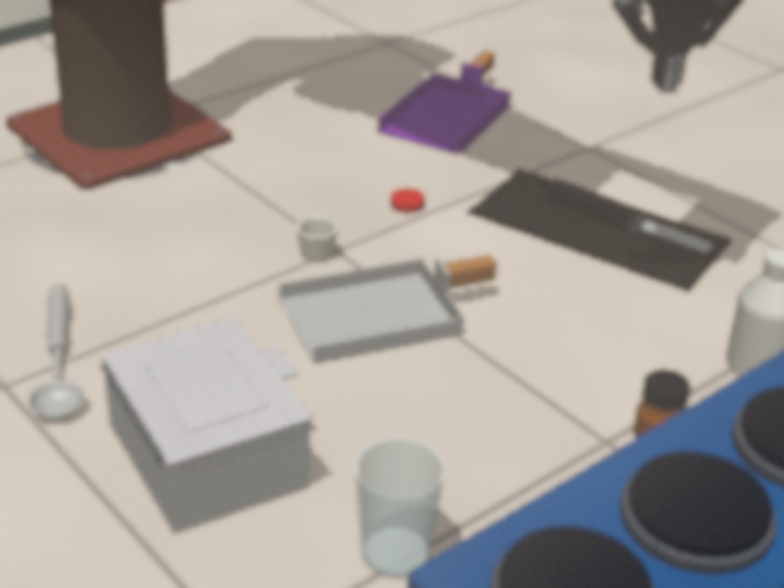

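```bash
python3 -c "
from plant import *
job_done(); print(observe()['time_s'])"
```

```text
the job is handed in; nothing more can be done
the job is handed in; nothing more can be done
```

The ore sample is packed away and the job is handed in. The last clock reading, just before hand-in, was about 71 s of the 210 s allowed.

**What I did:**
- I levered the lid open to about 1.6 rad with the pry blade under its tab, then laid the blade back on the mat.
- I put the three loose chips into the steel pan with the two already there. There were no other loose chips in the camera views.
- I carried the pan to the box and tipped it to 0.7 rad, so all five chips slid in. I then set the pan back in its old place and pushed the lid shut with closed fingers.

**Last checks:**
- **Chips:** the top view showed five chips in the box and none in the pan. The load on the wrist dropped by about 1.25 N, which is the weight of five chips.
- **Lid:** pressing down stopped at 76.0 mm, which is the height of the lid's top when shut. The camera depth agrees to within about 2 mm.
- **Other items:** the pan stands level on the bench and the blade lies on the mat. The bottle, beaker, jar and purple pans look unmoved.

No check failed or disagreed. I never saw a loose chip get knocked aside during the run.

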